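# Set a sketchbook's joint with a creaser and put the tool away

### The arm

A 7-joint arm with a two-finger parallel gripper is mounted at the origin on a cart in front of the work surface, level with it; the furniture and walls round the work are solid. World frame = base frame: x ahead of the robot, y to its left, z up, the work surface at z = 0. Lengths are in m, angles in rad, forces in N, time in s.
With the tool pointing down it reaches from about 0.35 to 0.775 m from the base axis. Payload 3.1 kg.
Tool frame: the origin (TCP) lies at the very end of the fingers, on their centre line; the grasp point (between the pads) lies 19 mm behind it; y points along the fingers, x is the direction in which the jaws open and shut, and the axes are right-handed (so a half turn about y gives the same grasp; the last joint's range is limited). The gripper opens to 85 mm and grips with 20 to 120 N. Pads are 22 mm wide; open, the fingers measure 114 mm over their backs; the gripper's body (76 mm by 85 mm) begins 54 mm behind the grasp point. The pads swing forward as they close: fully open they stand 13 mm farther back than shut.
Start: joints at [1.234, 0.311, 0.014, 1.512, -0.004, 1.319, -0.027], TCP at [0.16, -0.526, 0.199] pointing down, gripper open.
Joint ranges: [-2.7, 2.7], [-0.3, 1.91], [-1.27, 1.3], [0.12, 2.57], [-1.44, 4.58], [0.2, 2.03], [-3.05, 3.05]. Speed limits (rad/s): [2.79, 2.79, 3.14, 3.14, 3.14, 3.14, 3.14].

### API

Orientations are given as a rotation vector (axis times angle).
In Python, from station import * gives the robot as it stands. Calls block until the motion is done:
- move_ptp(position, orientation): joint-space move of the TCP to a pose.
- move_l(position, attitude=None, feed=0.15, force_limit=None): straight line of the TCP; attitude=None keeps the orientation; feed is the mean speed in m/s. With force_limit (N) it stops when the force on the tool has changed by that much, and returns True; else False.
- move_j(angles): joint-space move.
- grip(opening, grasp_force=None): finger opening in m; grasp_force is the grip in N (None keeps the last); returns when the fingers have stopped.
- pause(seconds).
- ik(position, orientation): joint angles nearest the present ones, or None.
- camera(name): name is "scene" or "top" or "wrist"; returns a dict with "pixels" (480x640x3 uint8, blue, green, red), "z_map" (480x640 float32, m along the optical axis (not along the pixel's ray), 0 where there is no reading), "K" (3x3 intrinsics, pixels), "cam_to_world" (4x4, takes a point from camera to world coordinates); the wrist camera has in their place "hand_eye" (4x4, takes a point from camera to tool coordinates, whose origin is the TCP and whose axes are the tool frame's). Camera axes: x right, y down, z forward; pixel columns grow to the right and rows downward; lengths in m; the calibration is good to about 2 mm. A picture is of the moment at which its call begins: read the wrist's pose just before it.
A pose or a line that the arm cannot do raises MotionError and nothing moves.
- finish_job(): hands the job in, once; it reports no verdict.
Trained networks look in a picture, given as the dict that the camera call returned (one of the last four; its "shot" number tells which), for a name from the list of things; names that differ only in an ending like _2 or _b are one class to them, and where a whole thing is asked for, a point or a joint stands for the part that bears it (a point fixed in the world has none). Each returns a list of dicts, best first, with "p" (0 to 1); they miss things now and then, are a little off and sometimes report something else, mostly with a low value. They report only what shows in the picture. A call takes as long as a camera call.
- silhouettes(name, picture): "region" (480x640 bool, what is visible of it) and "bbox" ([centre column, centre row, width, height] in pixels, round what is visible of it).
Readings, each from a call of its own:
- current_time(): time.
- current_joint_positions(): joint angles.
- current_joint_vel(): joint speeds.
- current_effort(): joint torques, N m.
- current_tcp_pos(): TCP position.
- current_orientation(): TCP orientation.
- current_force(): force on the tool from outside, world axes, zero at the start.
- current_torque(): the same for the moment, N m.
- current_finger_gap(): finger opening in m.
Only numpy, scipy, OpenCV 4.12 (cv2) and the standard library are available. Lean on these libraries where they do the work, as an engineer would, in place of code of your own. Each camera call takes 0.05 s, during which the arm holds its last target. There are 200 camera calls.

### The job

Set the joint of the freshly bound sketchbook: run the round tip of the joint creaser slowly along the groove beside the spine, from its left end to its right end as seen from the robot, pressing lightly in the groove all the way without scraping the cover, shifting the book or disturbing the printing block that weighs it down. Then lay the creaser in the wooden tool box and slide the lid fully shut.

Things in the scene. Friction and masses are not known exactly. Their poses are not given: they have to be found in the camera images.
- sketchbook: loose hardback sketchbook, grey boards, blue spine, 150 (x) x 210 (y) x 30 (z) mm, 0.7 kg; origin at the centre of its underside; spine on its -x side, towards the robot. The joint is a straight groove in the top cover along y, open at both ends: 11 mm wide, 4 mm deep (blue), middle line at x = -59.5 mm, between the 10 mm wide spine ridge and the cover board (tops level at z = 30 mm)
- joint_left (a point): left end (+y) of the joint groove, on its middle line, level with the cover's top; the groove's floor is 4 mm below
- joint_mid (a point): middle of the joint groove, level with the cover's top (groove floor 4 mm below); axes as the book's: y along the groove to its left end, z up
- joint_right (a point): right end (-y) of the joint groove, on its middle line, level with the cover's top
- creaser: loose joint creaser, 122 mm long, lying on the table, tip roughly towards the robot: flat-sided wooden handle 64 x 16 x 16 mm, brass ferrule, tapered steel ending in a round 5 mm tip; 0.06 kg. x axis along it from handle to tip; origin on its underside, 8 mm below its centre line; handle from x = -61 to +3 mm, tip's end at +61 mm
- creaser_tip (a point): centre of the creaser's round end (ball radius 2.5 mm), on its centre line; when it rests on the groove's floor it is 1.5 mm below the cover's top
- creaser_grip (a point): middle of the creaser's handle, on its centre line, 86.5 mm behind creaser_tip; the place to grip it
- toolbox: plain wooden tool box fixed to the table, 160 (x) x 88 (y) x 42 (z) mm outside; origin at the centre of its underside, z up. Walls 6 mm, floor 5 mm thick; compartment 148 x 76 mm, x from -74 to +74 mm, its rim at 42 mm (front wall 33 mm). Its front, on its -x side, faces the robot; the lid slides out over the front wall
- box_floor (a point): centre of the box's inner floor, 5 mm above the table
- lid (a joint): sliding lid of the tool box in m: 0 = fully shut, grows as the lid is drawn out to the box's -x, up to 0.150 = fully out; it starts nearly fully out. Plywood sheet 154 x 80 x 3.5 mm, underside 34 mm above the table; stays where it is left, slides with about 1 N. Its inner edge is at box x = +74 mm minus this value
- lid_knob (a point): top centre of the round wooden knob (20 mm diameter, 18 mm tall) that stands on the lid 20 mm from its outer end; 55 mm above the table
- print_block0: loose plywood printing block, 52 x 68 x 24 mm, that lies on the far half of the book's cover as a weight; origin at the centre of its underside

How it is judged:
On the way, in this order (a step that is already met when the one before it is completed fails the run):
1. part 1 of 8 of the joint (counted from the left): the creaser's round tip is down in the groove and pressing on it, for at least 0.2 s within this 22 mm stretch, centred +87.5 mm along joint_mid's y (y of creaser_tip in the frame of joint_mid between 0.0765 and 0.0985 m and x of creaser_tip in the frame of joint_mid between -0.006 and 0.006 m and z of creaser_tip in the frame of joint_mid below 0.0005 m and contact force between creaser and sketchbook above 0.3 N), for 0.2 s.
2. part 2 of 8 of the joint (counted from the left): the creaser's round tip is down in the groove and pressing on it, for at least 0.2 s within this 22 mm stretch, centred +62.5 mm along joint_mid's y (y of creaser_tip in the frame of joint_mid between 0.0515 and 0.0735 m and x of creaser_tip in the frame of joint_mid between -0.006 and 0.006 m and z of creaser_tip in the frame of joint_mid below 0.0005 m and contact force between creaser and sketchbook above 0.3 N), for 0.2 s.
3. part 3 of 8 of the joint (counted from the left): the creaser's round tip is down in the groove and pressing on it, for at least 0.2 s within this 22 mm stretch, centred +37.5 mm along joint_mid's y (y of creaser_tip in the frame of joint_mid between 0.0265 and 0.0485 m and x of creaser_tip in the frame of joint_mid between -0.006 and 0.006 m and z of creaser_tip in the frame of joint_mid below 0.0005 m and contact force between creaser and sketchbook above 0.3 N), for 0.2 s.
4. part 4 of 8 of the joint (counted from the left): the creaser's round tip is down in the groove and pressing on it, for at least 0.2 s within this 22 mm stretch, centred +12.5 mm along joint_mid's y (y of creaser_tip in the frame of joint_mid between 0.0015 and 0.0235 m and x of creaser_tip in the frame of joint_mid between -0.006 and 0.006 m and z of creaser_tip in the frame of joint_mid below 0.0005 m and contact force between creaser and sketchbook above 0.3 N), for 0.2 s.
5. part 5 of 8 of the joint (counted from the left): the creaser's round tip is down in the groove and pressing on it, for at least 0.2 s within this 22 mm stretch, centred -12.5 mm along joint_mid's y (y of creaser_tip in the frame of joint_mid between -0.0235 and -0.0015 m and x of creaser_tip in the frame of joint_mid between -0.006 and 0.006 m and z of creaser_tip in the frame of joint_mid below 0.0005 m and contact force between creaser and sketchbook above 0.3 N), for 0.2 s.
6. part 6 of 8 of the joint (counted from the left): the creaser's round tip is down in the groove and pressing on it, for at least 0.2 s within this 22 mm stretch, centred -37.5 mm along joint_mid's y (y of creaser_tip in the frame of joint_mid between -0.0485 and -0.0265 m and x of creaser_tip in the frame of joint_mid between -0.006 and 0.006 m and z of creaser_tip in the frame of joint_mid below 0.0005 m and contact force between creaser and sketchbook above 0.3 N), for 0.2 s.
7. part 7 of 8 of the joint (counted from the left): the creaser's round tip is down in the groove and pressing on it, for at least 0.2 s within this 22 mm stretch, centred -62.5 mm along joint_mid's y (y of creaser_tip in the frame of joint_mid between -0.0735 and -0.0515 m and x of creaser_tip in the frame of joint_mid between -0.006 and 0.006 m and z of creaser_tip in the frame of joint_mid below 0.0005 m and contact force between creaser and sketchbook above 0.3 N), for 0.2 s.
8. part 8 of 8 of the joint (counted from the left): the creaser's round tip is down in the groove and pressing on it, for at least 0.2 s within this 22 mm stretch, centred -87.5 mm along joint_mid's y (y of creaser_tip in the frame of joint_mid between -0.0985 and -0.0765 m and x of creaser_tip in the frame of joint_mid between -0.006 and 0.006 m and z of creaser_tip in the frame of joint_mid below 0.0005 m and contact force between creaser and sketchbook above 0.3 N), for 0.2 s.
At the end, for the whole second after the job is handed in: The creaser lies at rest wholly inside the tool box's compartment, the lid is shut to within 5 mm, the sketchbook is within 20 mm and the printing block within 30 mm of where each started (x of creaser_tip in the frame of toolbox between -0.078 and 0.078 m and y of creaser_tip in the frame of toolbox between -0.04 and 0.04 m and z of creaser_tip in the frame of toolbox between 0 and 0.033 m and x of creaser_grip in the frame of toolbox between -0.078 and 0.078 m and y of creaser_grip in the frame of toolbox between -0.04 and 0.04 m and z of creaser_grip in the frame of toolbox between 0 and 0.033 m and value of joint lid below 0.005 m and linear speed of creaser below 0.02 m/s and distance of sketchbook from where it was at the start of the episode below 0.02 m and distance of print_block0 from where it was at the start of the episode below 0.03 m); the robot touches nothing.
It fails at once if the book is pushed more than 20 mm from its place (distance of sketchbook from where it was at the start of the episode above 0.02 m).
It fails at once if the printing block is moved more than 30 mm (distance of print_block0 from where it was at the start of the episode above 0.03 m).
It fails at once if the creaser scrapes the cover: it presses on the book with more than 2 N while its tip is more than 9 mm to the side of the groove's middle line (contact force between creaser and sketchbook above 2 N and (x of creaser_tip in the frame of joint_mid above 0.009 m or x of creaser_tip in the frame of joint_mid below -0.009 m)).
It fails at once if the creaser presses on the book with more than 40 N (contact force between creaser and sketchbook above 40 N).
It also fails if it takes over 72 s, if anything falls off the work surface, if the arm or the gripper's body presses on something with over 40 N, if the wrist force passes 120 N, or if a joint passes its speed limit or range.

## Working session

There is one attempt and no reset: what is moved stays moved. The work goes in short steps, each a Python script; the robot and the scene stay as the last script left them, time stands still between calls to the robot, and variables do not carry over. Pictures are saved under pics/ and viewed, about 8 in all and at most 12, crops included, and the job is handed in when it is done.

```bash
mkdir -p pics; ls; cat > h.py <<'E'
from station import *
import numpy as np, cv2
from scipy.spatial.transform import Rotation as R
def T_tool():
    T=np.eye(4);T[:3,:3]=R.from_rotvec(current_orientation()).as_matrix();T[:3,3]=current_tcp_pos();return T
def shot(name):
    T=T_tool() if name=="wrist" else None
    c=camera(name)
    c["T"]=T@np.array(c["hand_eye"]) if name=="wrist" else np.array(c["cam_to_world"])
    return c
def cloud(c):
    K=np.array(c["K"]);z=c["z_map"];v,u=np.mgrid[:480,:640]
    p=np.stack([(u-K[0,2])/K[0,0]*z,(v-K[1,2])/K[1,1]*z,z],-1)
    w=p@c["T"][:3,:3].T+c["T"][:3,3]; w[z==0]=np.nan
    return w
E
python3 - <<'E'
from h import *
print(current_time(),current_tcp_pos(),current_orientation(),R.from_rotvec(current_orientation()).as_matrix().round(2).tolist())
for n in("top","scene"):
    c=shot(n);cv2.imwrite(f"pics/{n}0.png",c["pixels"]);w=cloud(c)
    print(n,c["T"].round(3).tolist())
    for k in("sketchbook","creaser","toolbox","lid","lid_knob","print_block0"):
        for d in silhouettes(k,c)[:2]:
            q=w[d["region"]];q=q[~np.isnan(q[:,0])]
            if len(q)<5: continue
            zt=np.percentile(q[:,2],95); t=q[q[:,2]>zt-0.006]
            r=cv2.minAreaRect((t[:,:2]*1000).astype(np.float32))
            print(k,round(d["p"],2),np.round(d["bbox"]),len(q),"ztop",zt.round(4),"rect",np.round(r[0],1),np.round(r[1],1),round(r[2],1),"mean",t.mean(0).round(4))
E
```

```text
pics
0.0 [ 0.15956932 -0.52549155  0.19780781] [-1.33299593  0.99070805 -0.98745696] [[0.29, -0.0, 0.96], [-0.96, 0.0, 0.29], [-0.0, -1.0, -0.0]]
top [[0.013, -0.984, 0.18, 0.316], [-1.0, -0.008, 0.027, -0.052], [-0.025, -0.181, -0.983, 1.079], [0.0, 0.0, 0.0, 1.0]]
sketchbook 0.32 [192. 233.  75. 153.] 6776 ztop 0.0415 rect [532.9 221.1] [ 89.6 300.6] 81.0 mean [0.4946 0.2279 0.0386]
sketchbook 0.28 [343. 222. 113.  85.] 7265 ztop 0.0324 rect [560.8 -82.3] [209.8 151. ] 83.4 mean [ 0.5578 -0.0802  0.0296]
creaser 0.81 [492. 273.  16.  60.] 424 ztop 0.0176 rect [ 459.7 -371. ] [ 17.1 120.8] 85.8 mean [ 0.4793 -0.3721  0.0148]
creaser 0.17 [345. 220. 114.  86.] 7231 ztop 0.0324 rect [560.9 -82.3] [209.7 151. ] 83.3 mean [ 0.5575 -0.0803  0.0295]
toolbox 0.76 [191. 233.  74. 153.] 6908 ztop 0.0415 rect [533.1 221.9] [ 89.8 300.5] 80.6 mean [0.4956 0.228  0.0387]
toolbox 0.68 [343. 221. 118.  88.] 7315 ztop 0.0324 rect [560.8 -82.3] [209.8 151. ] 83.4 mean [ 0.558  -0.0803  0.0296]
lid 0.56 [179. 269.  54.  81.] 3175 ztop 0.0405 rect [460.4 234.1] [ 80.7 153.6] 80.7 mean [0.459  0.2342 
[... 633 characters left out ...]
44 [251. 345.  69.  65.] 2410 ztop 0.0414 rect [461.6 236.5] [ 80.3 155.8] 80.4 mean [0.4577 0.2376 0.0386]
toolbox 0.68 [229. 323. 114. 103.] 4961 ztop 0.0425 rect [534.8 224.5] [ 89.7 304.3] 80.5 mean [0.4961 0.2317 0.0397]
lid 0.94 [251. 344.  74.  66.] 2359 ztop 0.0415 rect [461.5 236.7] [ 81.  155.3] 81.2 mean [0.4577 0.2376 0.0386]
lid_knob 0.64 [251. 342.  72.  67.] 2367 ztop 0.0415 rect [461.5 236.4] [ 80.8 155.5] 80.9 mean [0.4578 0.2373 0.0386]
lid_knob 0.32 [229. 325. 117. 106.] 4970 ztop 0.0424 rect [534.7 224. ] [ 91.  304.3] 80.4 mean [0.4944 0.2322 0.0397]
print_block0 0.78 [296. 219.  31.  33.] 584 ztop 0.0574 rect [599.1 -99.5] [52.3 73.1] 26.5 mean [ 0.5992 -0.0994  0.0546]
```

View pics/top0.png

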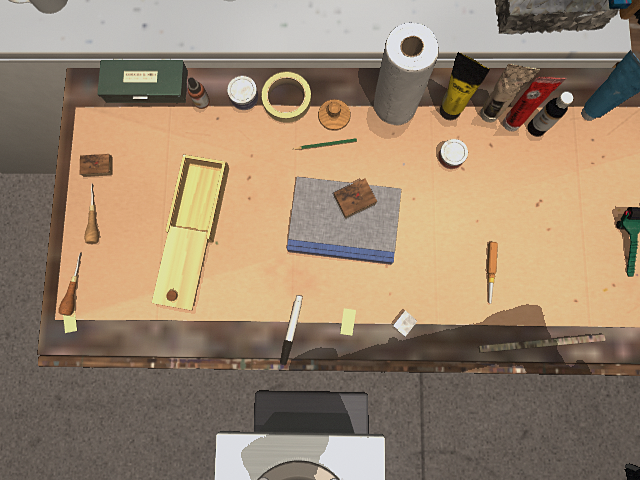

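View pics/scene0.png

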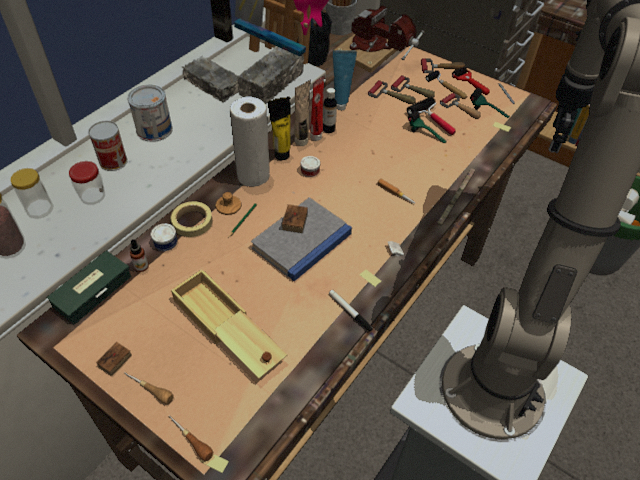

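Top view: the creaser is the orange-handled tool at about (492,272), tip towards the robot. The book is at (343,222) with its groove on the near edge and the block at (355,197). The box is at (200,195) with the lid drawn out and the knob at (172,295). The depth fits agree with the given sizes. Next I'll go above the creaser, look from close by, and check reach for the tilted stroke.

```bash
cat >> h.py <<'E'
def att(psi,phi=0):
    u=np.array([np.cos(psi),np.sin(psi),0]);z=np.array([0,0,1.])
    j=np.array([np.sin(psi),-np.cos(psi),0]);a=-z*np.cos(phi)+u*np.sin(phi)
    return R.from_matrix(np.stack([j,a,np.cross(j,a)],1)).as_rotvec()
def rect(d,w,h=0.006):
    q=w[d["region"]];q=q[~np.isnan(q[:,0])];zt=np.percentile(q[:,2],95);t=q[q[:,2]>zt-h]
    r=cv2.minAreaRect((t[:,:2]*1000).astype(np.float32));return zt.round(4),np.round(r[0],1),np.round(r[1],1),round(r[2],1)
E
python3 - <<'E'
from h import *
psi=np.radians(-4.2)
for f in (40,50,60):
  for s in(-.1,.1):
    m=np.array([.502,-.075,.03]); u=np.radians(-6.6)
    tip=m+s*np.array([-np.sin(u),np.cos(u),0])
    a=att(u,np.radians(f)); M=R.from_rotvec(a).as_matrix()
    q=ik(tip-M@np.array([0,-.007,-.0865]),a); print(f,s,None if q is None else np.round(q,2))
move_ptp([0.47,-0.372,0.17],att(psi))
c=shot("wrist");cv2.imwrite("pics/w1.png",c["pixels"]);w=cloud(c)
for d in silhouettes("creaser",c)[:2]: print(d["p"],np.round(d["bbox"]),rect(d,w,.012),rect(d,w,.004))
print(current_time(),np.round(current_joint_positions(),2),np.array(c["hand_eye"]).round(3).tolist())
E
```

```text
40 -0.1 [ 1.43  0.45 -1.2   2.27  1.6   0.22 -2.79]
40 0.1 [-0.03  0.17 -0.17  2.32  1.67  0.22  2.81]
50 -0.1 [ 1.41  0.37 -1.05  2.43  3.12  0.31  2.01]
50 0.1 [ 0.41  0.24 -0.71  2.46  2.27  0.55  2.22]
60 -0.1 None
60 0.1 None
0.78 [311. 227.  20. 120.] (np.float64(0.0171), array([ 460.8, -370.8]), array([ 16. , 121.5]), 84.7) (np.float64(0.0171), array([ 476.9, -372.2]), array([15.7, 87.8]), 84.6)
2.1083 [ 0.71  0.43 -0.1   1.41  0.05  1.3  -1.04] [[1.0, 0.0, -0.001, 0.001], [0.001, -0.267, 0.964, -0.175], [0.0, -0.964, -0.267, 0.068], [0.0, 0.0, 0.0, 1.0]]
```

View pics/w1.png

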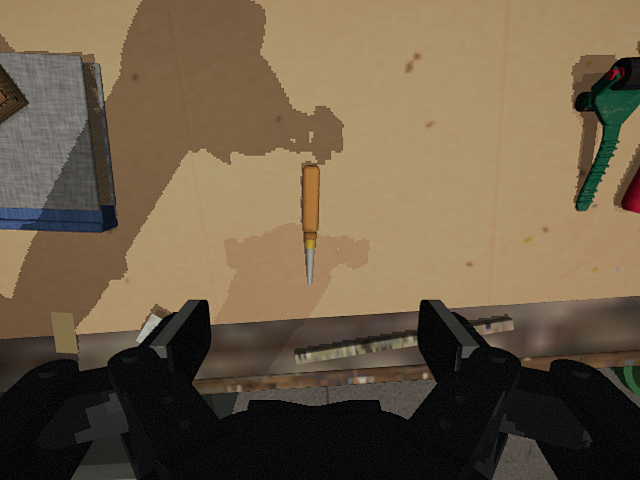

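The creaser is at (311,227), tip down-image, measuring 16 x 121.5 mm as it should. Straight tilts put joint 6 near its limit, so I'll scan yaw and tilt for a comfortable stroke.

```bash
python3 - <<'E'
from h import *
lo=np.array([-2.7,-.3,-1.27,.12,-1.44,.2,-3.05]);hi=np.array([2.7,1.91,1.3,2.57,4.58,2.03,3.05])
m=np.array([.502,-.075,.0285]); b=np.radians(-6.6);yb=np.array([-np.sin(b),np.cos(b),0])
res=[]
for ps in range(-120,121,20):
  for f in (30,38,46):
    a=att(np.radians(ps),np.radians(f)); M=R.from_rotvec(a).as_matrix();Q=[]
    for s in(.1,.0,-.1):
      try:q=ik(m+s*yb-M@np.array([0,-.007,-.0865]),a)
      except Exception: q=None
      if q is None:break
      Q.append(q)
    else:
      Q=np.array(Q);mg=np.minimum(Q-lo,hi-Q).min();res.append((mg,ps,f,np.abs(np.diff(Q,axis=0)).max(),Q.round(2).tolist()))
for r in sorted(res,key=lambda r:-r[0])[:14]: print(round(r[0],2),*r[1:3],round(r[3],2),r[4][0],r[4][2])
E
```

```text
0.7 80 38 0.16 [0.7, 0.51, -0.57, 1.87, -0.51, 0.9, 0.35] [0.99, 0.62, -0.54, 1.68, -0.35, 1.17, 0.51]
0.67 80 46 0.15 [0.81, 0.58, -0.6, 1.87, -0.6, 0.96, 0.49] [1.05, 0.7, -0.55, 1.63, -0.41, 1.26, 0.59]
0.65 100 30 0.16 [0.6, 0.56, -0.62, 1.75, -0.23, 1.05, 0.34] [0.88, 0.63, -0.57, 1.62, -0.13, 1.26, 0.59]
0.65 80 30 0.16 [0.62, 0.48, -0.6, 1.87, -0.35, 0.85, 0.13] [0.9, 0.55, -0.52, 1.73, -0.28, 1.08, 0.41]
0.64 100 38 0.14 [0.68, 0.62, -0.63, 1.71, -0.31, 1.12, 0.45] [0.93, 0.71, -0.57, 1.53, -0.18, 1.37, 0.65]
0.59 120 30 0.15 [0.57, 0.64, -0.68, 1.65, -0.08, 1.22, 0.51] [0.84, 0.69, -0.61, 1.53, 0.02, 1.41, 0.78]
0.54 100 46 0.15 [0.75, 0.71, -0.64, 1.66, -0.37, 1.2, 0.53] [0.96, 0.81, -0.58, 1.44, -0.23, 1.49, 0.68]
0.5 60 46 0.18 [0.8, 0.44, -0.54, 2.07, -0.92, 0.73, 0.52] [1.12, 0.58, -0.52, 1.83, -0.62, 1.01, 0.53]
0.48 120 38 0.13 [0.62, 0.73, -0.68, 1.56, -0.14, 1.33, 0.57] [0.85, 0.79, -0.62, 1.41, -0.02, 1.55, 0.81]
0.47 60 38 0.18 [0.69, 0.4, -0.54, 2.03, -0.72, 0.67, 0.24] [1.02, 0.52, -0.5, 1.84, -0.53, 0.95, 0.39]
0.45 60 30 0.19 [0.6, 0.39, -0.56, 1.97, -0.45, 0.65, -0.1] [0.92, 0.47, -0.49, 1.84, -0.4, 0.89, 0.21]
0.33 120 46 0.13 [0.65, 0.82, -0.68, 1.47, -0.18, 1.45, 0.62] [0.86, 0.9, -0.62, 1.28, -0.05, 1.7, 0.82]
0.24 40 30 0.28 [0.55, 0.33, -0.55, 2.06, -0.44, 0.44, -0.45] [0.88, 0.39, -0.44, 1.95, -0.51, 0.7, -0.01]
0.21 40 38 0.17 [0.68, 0.31, -0.58, 2.16, -0.9, 0.41, 0.08] [1.0, 0.41, -0.45, 2.0, -0.74, 0.72, 0.28]
```

```bash
python3 - <<'E'
from h import *
psi=np.radians(-5);a=att(psi)
grip(0.045)
g=[.4884,-.3734]
move_ptp(g+[.05],a)
print(move_l(g+[.003],a,feed=.05,force_limit=6),current_tcp_pos())
grip(0.0,grasp_force=70); print("gap",current_finger_gap(),current_force(),current_tcp_pos())
move_l(g+[.20],a)
print("gap",current_finger_gap(),current_force())
c=shot("wrist");cv2.imwrite("pics/w2.png",c["pixels"]);w=cloud(c);T=T_tool()
for d in silhouettes("creaser",c)[:2]:
    q=w[d["region"]];q=q[~np.isnan(q[:,0])];t=(q-T[:3,3])@T[:3,:3]
    i=np.argsort(t[:,2]);print(d["p"],np.round(d["bbox"]),t[i[:6]].round(4).tolist(),"max",t.max(0).round(4),len(t))
print(current_time())
E
```

```text
False [ 0.48876886 -0.37364339  0.00341193]
gap -0.000271287093638195 [ 0.46258803  0.39025583 -0.57753632] [ 0.48841717 -0.3734183   0.0030513 ]
gap 0.0002489809852973271 [ 0.69707763 -0.13916118  0.2419344 ]
0.79 [314. 236.  18. 107.] [[0.0015, 0.1883, -0.0806], [-0.0007, 0.1878, -0.0804], [0.0004, 0.1875, -0.0802], [0.0026, 0.1893, -0.0797], [-0.0019, 0.1889, -0.0796], [0.0015, 0.1887, -0.0795]] max [0.0087 0.1972 0.0339] 1192
6.3
```

View pics/w2.png

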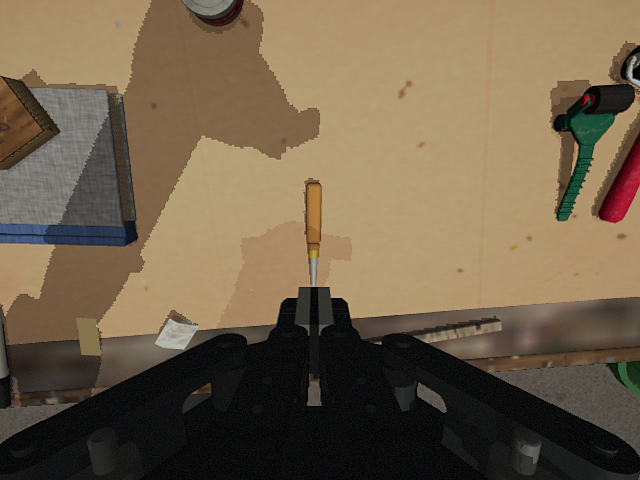

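The gripper closed on nothing: the creaser still lies at (314,236) and the gap is 0. I'll measure it again and look before closing.

```bash
python3 - <<'E'
from h import *
a=att(np.radians(-5))
g=[.4884,-.3734]
c=shot("wrist");w=cloud(c)
for d in silhouettes("creaser",c)[:1]: print(rect(d,w,.012),rect(d,w,.004))
grip(0.045);print(current_finger_gap())
move_l(g+[.003],a,feed=.12,force_limit=6);print(current_tcp_pos(),current_orientation()-a)
c=shot("wrist");cv2.imwrite("pics/w3.png",c["pixels"]);w=cloud(c)
for d in silhouettes("creaser",c)[:1]: print(d["p"],rect(d,w,.012),rect(d,w,.004))
E
```

```text
(np.float64(0.0172), array([ 464.2, -371.1]), array([ 15. , 114.5]), 84.7) (np.float64(0.0172), array([ 478.8, -372.3]), array([15. , 85.3]), 85.3)
0.04495721997673126
[ 0.48904387 -0.37383628  0.00386199] [ 0.00038092 -0.00154332 -0.00141346]
0.87 (np.float64(0.017), array([ 467.8, -371.8]), array([ 16.1, 108.1]), 84.9) (np.float64(0.017), array([ 472.4, -372.2]), array([15.8, 98.5]), 84.8)
```

View pics/w3.png

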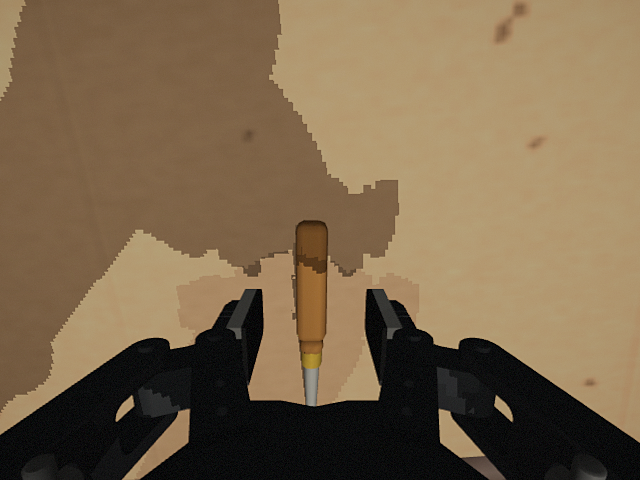

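```bash
python3 - <<'E'
from h import *
def tips(tag):
    T=T_tool();c=shot("wrist");w=cloud(c);t=(w-T[:3,3])@T[:3,:3]
    # finger pixels: dark, front part
    dark=(c["pixels"].max(-1)<75)&(np.abs(t[...,0])>.005)&(np.abs(t[...,2])<.02)&(t[...,1]<.01)&(t[...,1]>-.06)
    for s in(-1,1):
        q=t[dark&(np.sign(t[...,0])==s)]
        if len(q)>20: print(tag,s,len(q),"y max",np.percentile(q[:,1],[90,98,100]).round(4),"x in",np.abs(q[:,0]).min().round(4),"z",q[:,2].min().round(4),q[:,2].max().round(4))
    return c
tips("open")
for o in(.03,.022):
    grip(o,grasp_force=20);print(o,current_finger_gap(),current_force().round(2));tips(o)
grip(.012,grasp_force=30);print(current_finger_gap(),current_force(),current_tcp_pos())
c=tips("g");cv2.imwrite("pics/w4.png",c["pixels"])
print(current_time())
E
```

```text
open -1 1233 y max [-0.0376 -0.009   0.0025] x in 0.0055 z -0.0194 0.0196
open 1 1142 y max [-0.0404 -0.0098 -0.0069] x in 0.0059 z -0.0102 0.0197
0.03 0.03010303720782011 [-0.25 -0.32  0.36]
0.03 -1 1141 y max [-0.0367 -0.0096 -0.0086] x in 0.005 z -0.017 0.0195
0.03 1 1081 y max [-0.0388 -0.01    0.0015] x in 0.0054 z -0.0151 0.0199
0.022 0.022280450718639155 [ 0.52  0.47 -0.2 ]
0.022 -1 1070 y max [-0.0367 -0.0099 -0.0088] x in 0.0054 z -0.0176 0.0199
0.022 1 1035 y max [-0.0377 -0.0099  0.0005] x in 0.0059 z -0.0134 0.0198
0.011731918407654095 [ 0.42731334  1.18411592 -0.71797761] [ 0.48838221 -0.37338198  0.00297517]
g -1 806 y max [-0.013  -0.0099  0.0025] x in 0.005 z -0.0048 0.0199
g 1 970 y max [-0.033  -0.0096  0.0028] x in 0.0065 z -0.0143 0.0195
9.8
```

View pics/w4.png

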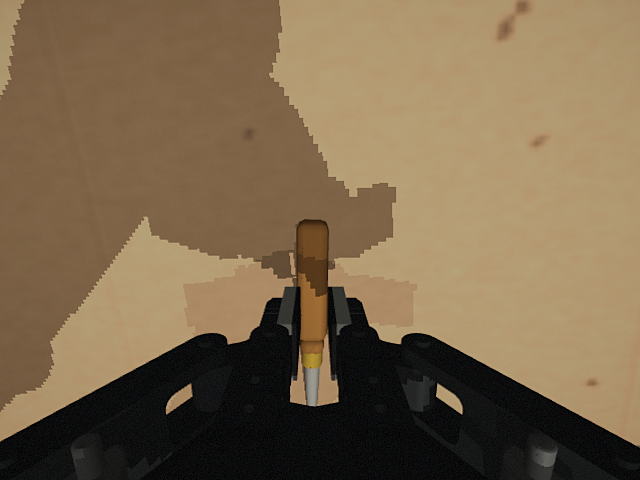

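```bash
python3 - <<'E'
from h import *
a=att(np.radians(-5));g=[.4884,-.3734]
grip(.024,grasp_force=40);print(current_finger_gap())
print(move_l(g+[-.011],a,feed=.02,force_limit=4),current_tcp_pos(),current_force())
p=current_tcp_pos()
move_l(g+[p[2]+.0015],a,feed=.02)
for o in(.016,.014,.012,.010):
    grip(o);print(o,current_finger_gap(),current_force().round(2))
c=shot("wrist");cv2.imwrite("pics/w5.png",c["pixels"][180:420,200:440])
move_l(g+[.04],a,feed=.05);print(current_finger_gap(),current_force(),current_time())
c=shot("wrist");cv2.imwrite("pics/w6.png",np.hstack([cv2.imread("pics/w5.png"),c["pixels"][180:420,200:440]]))
E
```

```text
0.023698662769413882
False [ 0.48851549 -0.37343151 -0.01092454] [-0.05060252 -0.32702913  1.0270077 ]
0.016 0.015843975543331435 [-0.32 -0.63 -0.96]
0.014 0.013818912091578464 [-0.09  0.36  0.27]
0.012 0.012099486184972504 [-0.09 -0.31  0.09]
0.01 0.009894470356710176 [ 0.62  0.58 -0.92]
0.010229818155022894 [-0.6526951  -0.61412515 -0.1011194 ] 13.2667
```

View pics/w6.png

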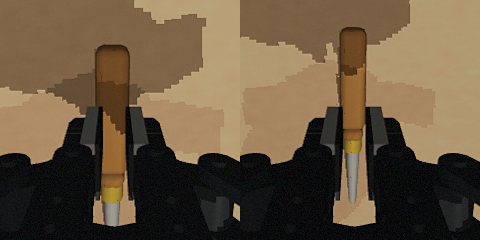

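```bash
python3 - <<'E'
from h import *
def dump(tag):
    T=T_tool();c=shot("wrist");w=cloud(c);t=(w-T[:3,3])@T[:3,:3]
    print(tag,T[:3,3].round(4),current_finger_gap(),c["K"])
    for r in range(280,360,8):
        print(r,[f"{u}:"+",".join(f"{1000*x:.0f}" for x in t[r,u]) for u in (276,284,290,296,302,312,322,330,338,346)])
dump("10mm")
E
```

```text
10mm [ 0.488  -0.3731  0.0395] 0.010247748842537653 [[347.83807851   0.         313.76172526]
 [  0.         347.83807851 245.26168971]
 [  0.           0.           1.        ]]
280 ['276:-24,39,-15', '284:-18,38,-15', '290:-14,39,-15', '296:-10,39,-15', '302:-6,24,-10', '312:0,23,-9', '322:6,25,-10', '330:12,39,-16', '338:17,39,-16', '346:22,39,-16']
288 ['276:-24,39,-21', '284:-18,38,-21', '290:-9,-38,11', '296:-6,-38,11', '302:-4,-34,9', '312:0,24,-15', '322:6,24,-15', '330:8,-39,11', '338:11,-39,11', '346:23,39,-21']
296 ['276:-24,38,-26', '284:-19,38,-26', '290:-8,-47,11', '296:-6,-47,11', '302:-4,-35,6', '312:0,23,-20', '322:6,24,-20', '330:8,-46,11', '338:11,-48,11', '346:23,39,-27']
304 ['276:-14,-46,7', '284:-10,-55,11', '290:-8,-53,11', '296:-5,-54,11', '302:-4,-37,3', '312:0,23,-25', '322:6,25,-26', '330:7,-55,11', '338:10,-55,11', '346:14,-46,7']
312 ['276:-13,-53,7', '284:-9,-61,11', '290:-7,-61,11', '296:-5,-62,12', '302:-4,-37,-1', '312:0,26,-32', '322:7,28,-33', '330:7,-61,11', '338:10,-61,11', '346:14,-52,7']
320 ['276:-13,-59,7', '284:-9,-66,11', '290:-7,-67,11', '296:-5,-67,11', '302:-4,-38,-4', '312:0,26,-37', '322:7,39,-44', '330:7,-66,11', '338:10,-67,11', '346:12,-67,11']
328 ['276:-11,-77,13', '284:-8,-74,12', '290:-7,-69,9', '296:-5,-70,9', '302:-4,-39,-8', '312:0,26,-44', '322:7,40,-51', '330:7,-69,9', '338:9,-74,12', '346:12,-74,12']
336 ['276:-10,-79,12', '284:-8,-80,12', '290:-6,-79,12', '296:-5,-69,6', '302:-4,-40,-11', '312:0,27,-50', '322:7,38,-56', '330:7,-70,7', '338:9,-79,12', '346:11,-78,11']
344 ['276:-10,-84,12', '284:-7,-85,12', '290:-6,-83,12', '296:-5,-69,3', '302:-7,39,-63', '312:0,27,-56', '322:7,40,-63', '330:7,-69,3', '338:8,-84,12', '346:11,-84,12']
352 ['276:-9,-89,13', '284:-7,-88,12', '290:-6,-84,9', '296:-5,-69,0', '302:-7,39,-69', '312:0,28,-62', '322:7,39,-69', '330:7,-69,-0', '338:8,-88,12', '346:10,-88,12']
```

Found the cause: in the depth picture the finger ends sit about 34–36 mm behind the reported TCP, with the pads spanning y −35 to −69 mm. The table and creaser agree with the arm's kinematics, so the stated TCP is too far forward by that much. I'll touch down on the table with a force guard and grasp using the corrected offset.

```bash
python3 - <<'E'
from h import *
a=att(np.radians(-5));g=[.4884,-.3734]
grip(.03,grasp_force=70)
print(move_l(g+[-.02],a,feed=.08,force_limit=8),move_l(g+[-.042],a,feed=.015,force_limit=3),current_tcp_pos(),current_force())
z=current_tcp_pos()[2]
move_l(g+[z+.0025],a,feed=.02);print(current_tcp_pos())
grip(.0);print("gap",current_finger_gap(),current_force())
move_l(g+[.16],a,feed=.12);print("gap",current_finger_gap(),current_force())
T=T_tool();c=shot("wrist");cv2.imwrite("pics/w7.png",c["pixels"]);w=cloud(c)
for d in silhouettes("creaser",c)[:1]:
    q=w[d["region"]];q=q[~np.isnan(q[:,0])];t=(q-T[:3,3])@T[:3,:3];t=t[np.argsort(t[:,2])]
    print(d["p"],d["bbox"],len(t),"tip",t[:8].round(4).tolist(),"handle end",t[-200:].mean(0).round(4),t[:,2].max())
    for zz in(-.08,-.07,-.06,-.05,-.04,.0,.02,.03):
        s=t[abs(t[:,2]-zz)<.002]; 
        if len(s): print(zz,len(s),"x",s[:,0].min().round(4),s[:,0].max().round(4),"ytop",np.percentile(s[:,1],10).round(4))
print(current_time())
E
```

```text
False True [ 0.48828836 -0.37334982 -0.03266429] [ 0.57566382 -0.24760564  4.77511627]
[ 0.48815052 -0.37320621 -0.03045797]
gap 0.013936431873124653 [ 0.67228695 -0.36950415 -0.00202759]
gap 0.014109624260380484 [-0.0140632  -0.22170332 -0.21339137]
0.61 [313.8, 320.8, 39.9, 176.0] 5937 tip [[-0.0047, -0.038, -0.0465], [-0.0046, -0.0388, -0.0464], [0.0065, -0.0398, -0.0461], [0.0065, -0.0394, -0.0459], [0.0065, -0.0393, -0.0454], [-0.0046, -0.0388, -0.0453], [0.006, -0.0411, -0.045], [-0.0041, -0.0405, -0.045]] handle end [ 0.0013 -0.0399  0.0334] 0.03394228294440436
-0.04 174 x -0.0046 0.0065 ytop -0.0444
0.0 296 x -0.0059 0.008 ytop -0.0472
0.02 373 x -0.0067 0.0091 ytop -0.0471
0.03 416 x -0.0066 0.009 ytop -0.0469
17.9167
```

View pics/w7.png

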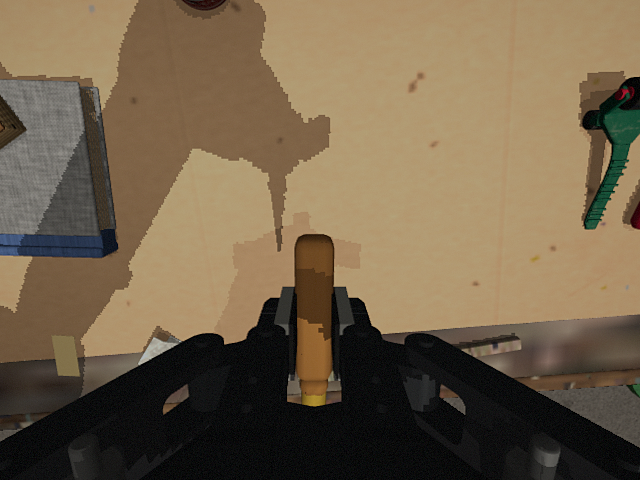

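The creaser is held: gap 14 mm, handle level in depth at both ends. Its tip in the tool frame is about (0.001, −0.0385, −0.0855). Next I'll look at the book with the wrist camera and run IK checks for the stroke.

```bash
cat >> h.py <<'E'
P=np.array([.001,-.0385,-.0855])
def tcp_for(tip,a): return np.array(tip)-R.from_rotvec(a).as_matrix()@P
def tip(): T=T_tool();return T[:3,:3]@P+T[:3,3]
E
python3 - <<'E'
from h import *
move_ptp([.45,-.085,.17],att(np.radians(-6.6)))
c=shot("wrist");cv2.imwrite("pics/w8.png",c["pixels"]);w=cloud(c)
for d in silhouettes("sketchbook",c)[:2]: print(d["p"],np.round(d["bbox"]),rect(d,w))
hsv=cv2.cvtColor(c["pixels"],cv2.COLOR_BGR2HSV)
blue=(hsv[...,0]>95)&(hsv[...,0]<135)&(hsv[...,1]>110)&(w[...,2]>.02)&(w[...,2]<.04)
b=w[blue];m=b[:,:2].mean(0);print(len(b),"blue",cv2.minAreaRect((b[:,:2]*1000).astype(np.float32)))
for ang in(-6.6,):
    u=np.array([np.cos(np.radians(ang)),np.sin(np.radians(ang))]);s=(w[...,:2]-[.561,-.082])@u
    v=(w[...,:2]-[.561,-.082])@np.array([-u[1],u[0]])
    for lo in np.arange(-.078,-.044,.002):
        r=[]
        for k in(-.08,0,.08):
            q=w[(s>lo)&(s<lo+.002)&(abs(v-k)<.015)];r.append((len(q),np.round(1000*np.median(q[:,2]),1) if len(q) else None))
        print(round(lo*1000),r)
a0=None
for ps in(70,80,85):
  for f in(38,45):
    a=att(np.radians(ps),np.radians(f));y=np.array([.115,.993,0])
    print(ps,f,[None if (q:=ik(tcp_for(np.array([.502,-.075,.0285])+k*y,a),a)) is None else np.round(q,1).tolist() for k in(.1,-.1)])
print(current_time())
E
```

```text
0.78 [291.  93. 265. 187.] (np.float64(0.0315), array([559.8, -82.1]), array([210.1, 147.1]), 83.5)
4082 blue ((497.7081298828125, -74.90789031982422), (208.2422637939453, 19.77539825439453), 83.61687469482422)
-78 [(31, np.float64(1.0)), (97, np.float64(211.6)), (0, None)]
-76 [(0, None), (20, np.float64(207.1)), (34, np.float64(28.1))]
-74 [(75, np.float64(29.2)), (68, np.float64(29.4)), (67, np.float64(30.0))]
-72 [(89, np.float64(30.2)), (77, np.float64(30.0)), (65, np.float64(30.4))]
-70 [(66, np.float64(30.1)), (93, np.float64(30.4)), (87, np.float64(30.2))]
-68 [(65, np.float64(30.0)), (67, np.float64(30.0)), (82, np.float64(30.2))]
-66 [(101, np.float64(28.4)), (98, np.float64(27.9)), (66, np.float64(27.6))]
-64 [(68, np.float64(26.3)), (67, np.float64(26.0)), (100, np.float64(26.3))]
-62 [(68, np.float64(26.3)), (68, np.float64(26.1)), (67, np.float64(26.2))]
-60 [(101, np.float64(26.3)), (69, np.float64(26.3)), (67, np.float64(26.3))]
-58 [(66, np.float64(26.2)), (100, np.float64(26.3)), (80, np.float64(26.1))]
-56 [(67, np.float64(26.3)), (67, np.float64(26.4)), (87, np.fl
[... 220 characters left out ...]
, (103, np.float64(30.4))]
-48 [(68, np.float64(30.1)), (68, np.float64(30.1)), (69, np.float64(30.3))]
-46 [(102, np.float64(30.2)), (102, np.float64(30.3)), (68, np.float64(30.4))]
70 38 [[0.6, 0.5, -0.4, 2.0, -0.7, 0.7, 0.4], [0.8, 0.6, -0.3, 1.8, -0.6, 1.0, 0.6]]
70 45 [[0.6, 0.5, -0.4, 2.0, -0.9, 0.8, 0.6], [0.8, 0.6, -0.2, 1.8, -0.7, 1.1, 0.7]]
80 38 [[0.6, 0.5, -0.4, 1.9, -0.6, 0.9, 0.4], [0.8, 0.6, -0.3, 1.7, -0.5, 1.1, 0.6]]
80 45 [[0.6, 0.6, -0.4, 1.9, -0.7, 0.9, 0.6], [0.8, 0.7, -0.3, 1.7, -0.6, 1.2, 0.7]]
85 38 [[0.5, 0.5, -0.4, 1.9, -0.6, 0.9, 0.5], [0.8, 0.6, -0.3, 1.7, -0.5, 1.2, 0.7]]
85 45 [[0.6, 0.6, -0.4, 1.9, -0.7, 1.0, 0.6], [0.8, 0.7, -0.3, 1.6, -0.5, 1.3, 0.8]]
19.1333
```

The groove shows clearly in depth: floor at z = 26.2 mm, tops at 30.2, middle line through (0.5015, −0.0751), yaw about −6.5°. I'll set the tip down at the left end with a force guard and check its height before the stroke.

```bash
cat >> h.py <<'E'
YB=np.radians(-6.5);MID=np.array([.5015,-.0751,.030]);UY=np.array([-np.sin(YB),np.cos(YB),0]);UX=np.array([np.cos(YB),np.sin(YB),0])
AT=att(np.radians(82),np.radians(42))
def F(n=6): return np.mean([current_force() for _ in range(n)],0)
def rel(): t=tip()-MID; return np.round(1000*np.array([t@UX,t@UY,t[2]]),1)
E
python3 - <<'E'
from h import *
s=MID+.090*UY
move_ptp(tcp_for(s+[0,0,.10],AT),AT)
move_l(tcp_for(s+[0,0,.015],AT),AT,feed=.1)
f0=F();print("free",f0.round(2),rel(),current_finger_gap())
r=move_l(tcp_for(s+[0,0,-.008],AT),AT,feed=.01,force_limit=2.5)
print(r,rel(),(F()-f0).round(2),current_time());np.save("f0.npy",f0)
c=shot("scene");cv2.imwrite("pics/s1.png",cv2.resize(c["pixels"][130:330,180:420],None,fx=2.5,fy=2.5))
E
```

```text
free [ 0.36  0.2  -0.99] [ 0.6 90.1 15.6] 0.013986139157312397
True [ 0.  90.6 -2.2] [ 0.04 -0.44  5.04] 23.4583
```

View pics/s1.png

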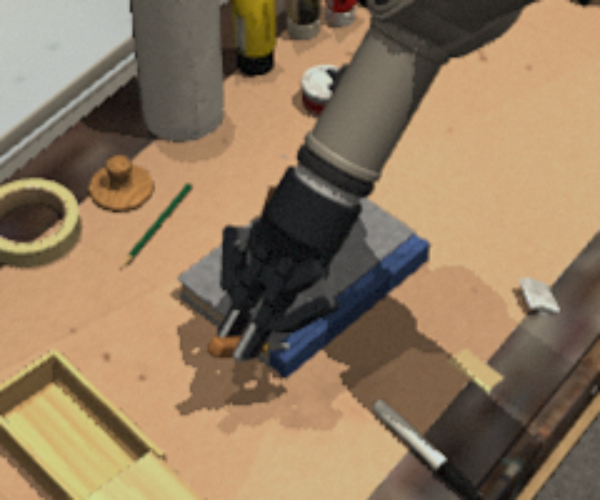

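The scene picture shows the handle at the left end of the blue groove, around (225,345), with the steel tip in it. Contact came at −2.2 mm against −1.5 expected, with 5 N, so the tip is on the floor. Now the stroke, with the height trimmed by force.

```bash
python3 - <<'E'
from h import *
f0=np.load("f0.npy"); z=rel()[2]/1000; 
for y in np.arange(.085,-.0931,-.0072):
    r=move_l(tcp_for(MID+y*UY+[0,0,z],AT),AT,feed=.03,force_limit=14)
    f=F(4)-f0; print(round(y*1000),r,rel(),f.round(1),round(1000*z,1))
    if r: break
    z+=np.clip((f[2]-4.5)*.00012,-.0004,.0004); z=max(z,-.006)
print(current_time(),current_finger_gap())
E
```

```text
85 False [ 0.1 84.6 -2.2] [-1.3 -0.4  4.5] -2.2
78 False [-0.1 77.3 -2.3] [-0.6  1.1  4.6] -2.2
71 False [ 0.1 69.8 -2.3] [-0.4  1.4  5. ] -2.2
63 False [ 0.1 62.4 -2.4] [-0.7  0.9  5.1] -2.1
56 False [ 0.1 55.1 -2.3] [-1.7 -0.6  5.9] -2.0
49 False [ 0.1 47.8 -2.2] [-0.6 -1.3  5.1] -1.9
42 False [ 0.1 40.7 -2.2] [0.8 0.3 4.3] -1.8
35 False [ 0.1 33.6 -2.1] [-0.8 -0.4  3.6] -1.8
27 False [ 0.1 26.6 -2.1] [-0.9 -0.8  3.6] -1.9
20 False [ 0.1 19.4 -2.2] [-2.3  0.8  4.6] -2.1
13 False [ 0.1 12.1 -2.2] [-0.7  0.6  4.2] -2.0
6 False [ 0.1  4.9 -2.2] [-1.3  0.3  4.8] -2.1
-1 False [ 0.1 -2.3 -2.3] [-1.5  0.4  4.6] -2.0
-9 False [ 0.  -9.6 -2.2] [-0.5  0.9  4.9] -2.0
-16 False [  0.1 -16.8  -2.2] [-1.   0.2  4.5] -2.0
-23 False [  0.1 -24.   -2.2] [-0.4 -0.2  4.9] -2.0
-30 False [  0.1 -31.3  -2.2] [0.5 0.4 3.3] -1.9
-37 False [  0.1 -38.2  -2.2] [-1.   0.5  4.9] -2.1
-45 False [  0.1 -45.6  -2.2] [-1.4 -0.1  4.5] -2.0
-52 False [  0.1 -52.8  -2.2] [-0.5  0.3  4.2] -2.0
-59 False [  0.  -59.9  -2.3] [ 0.  -0.1  5.6] -2.1
-66 False [  0.  -67.4  -2.2] [-0.6 -0.1  4.5] -1.9
-73 False [ -0.  -74.4  -2.2] [-1.   1.   3.8] -1.9
-81 False [  0.1 -81.6  -2.2] [-1.6  0.1  4.6] -2.0
-88 False [  0.  -88.7  -2.2] [-1.6  0.7  5.2] -2.0
33.2333 0.01385949825961774
```

All 25 steps are in the groove with 3.3–5.9 N. Now I'll lift, look at the box close up, and check that the book and block haven't moved.

```bash
python3 - <<'E'
from h import *
t=MID-.0887*UY
move_l(tcp_for(t+[0,0,.10],AT),AT,feed=.15)
psi=np.radians(-9.3)
move_ptp([.50,.225,.2],att(psi))
c=shot("wrist");cv2.imwrite("pics/w9.png",c["pixels"]);w=cloud(c)
for k in("toolbox","lid"):
    for d in silhouettes(k,c)[:1]: print(k,d["p"],np.round(d["bbox"]),rect(d,w))
u=np.array([np.cos(psi),np.sin(psi)]);B=np.array([.602,.210]);s=(w[...,:2]-B)@u;v=(w[...,:2]-B)@np.array([-u[1],u[0]])
prof=lambda A,B_,r:[(round(1000*l),np.round(1000*np.nanmedian(w[...,2][(A>l)&(A<l+.003)&B_]),0)) for l in r if ((A>l)&(A<l+.003)&B_).any()]
print("x-prof",prof(s,abs(v)<.02,np.r_[-.085:-.05:.003,.06:.09:.003]))
print("y-prof",prof(v,(s>-.02)&(s<.05),np.r_[-.052:-.03:.003,.03:.052:.003]))
c=shot("top");w=cloud(c)
for k in("sketchbook","print_block0"):
    for d in silhouettes(k,c)[:2]: print(k,round(d["p"],2),np.round(d["bbox"]),rect(d,w))
print(current_time(),current_finger_gap())
E
```

```text
toolbox 0.73 [307. 151. 102. 292.] (np.float64(0.0425), array([550.3, 219.9]), array([ 88.2, 265.8]), 80.6)
lid 0.77 [310. 238.  79. 113.] (np.float64(0.0388), array([477.9, 232. ]), array([ 80.1, 118.9]), 80.6)
x-prof [(-85, np.float64(329.0)), (-82, np.float64(246.0)), (-79, np.float64(245.0)), (-76, np.float64(245.0)), (-73, np.float64(245.0)), (-70, np.float64(235.0)), (-67, np.float64(6.0)), (-64, np.float64(5.0)), (-61, np.float64(5.0)), (-58, np.float64(5.0)), (-55, np.float64(5.0)), (-52, np.float64(5.0)), (60, np.float64(5.0)), (63, np.float64(5.0)), (66, np.float64(5.0)), (69, np.float64(5.0)), (72, np.float64(24.0)), (75, np.float64(42.0)), (78, np.float64(42.0))]
y-prof [(-52, np.float64(1.0)), (-49, np.float64(1.0)), (-43, np.float64(42.0)), (-40, np.float64(42.0)), (-37, np.float64(14.0)), (-34, np.float64(5.0)), (-31, np.float64(5.0)), (30, np.float64(5.0)), (33, np.float64(5.0)), (36, np.float64(5.0)), (39, np.float64(34.0)), (42, np.float64(42.0)), (45, np.float64(42.0)), (51, np.float64(1.0))]
sketchbook 0.91 [346. 221. 111.  87.] (np.float64(0.0322), array([560.9, -82.3]), array([209.8, 150.9]), 83.6)
print_block0 0.66 [356. 197.  40.  42.] (np.float64(0.0564), array([ 598.9, -102.7]), array([53.2, 68.1]), 26.2)
36.95 0.014033661895420699
```

View pics/w9.png

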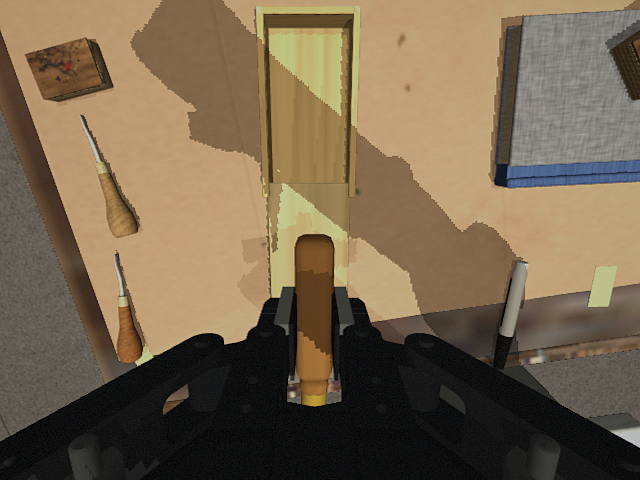

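Book and block measure unmoved (within 1 mm). The picture shows the open compartment at rows 20–180 and columns 265–350, and its walls match my estimate. Now I'll lower the creaser in, release it, and verify.

```bash
python3 - <<'E'
from h import *
psi=np.radians(-9.3);a=att(psi);g=[.6326,.2057]
move_ptp(g+[.08],a)
r=move_l(g+[-.022],a,feed=.06,force_limit=6);print(r,current_tcp_pos(),current_force())
grip(.03);print(current_finger_gap())
move_l(g+[.13],a,feed=.15)
c=shot("top");w=cloud(c)
move_ptp([.50,.225,.2],a)
c=shot("wrist");w=cloud(c);cv2.imwrite("pics/w10.png",c["pixels"])
for d in silhouettes("creaser",c)[:2]:
    print(d["p"],np.round(d["bbox"]),rect(d,w,.014))
print(current_time())
E
```

```text
False [ 0.63293757  0.20585806 -0.02154573] [-0.23484477  0.35274635 -0.1428321 ]
0.0300010584914342
0.81 [310. 105.  18. 138.] (np.float64(0.0221), array([605.5, 209.5]), array([ 15.4, 120.2]), 80.4)
0.27 [567. 100. 147. 182.] (np.float64(0.0313), array([566. , -42.6]), array([132.7, 150.5]), 83.5)
41.8167
```

View pics/w10.png

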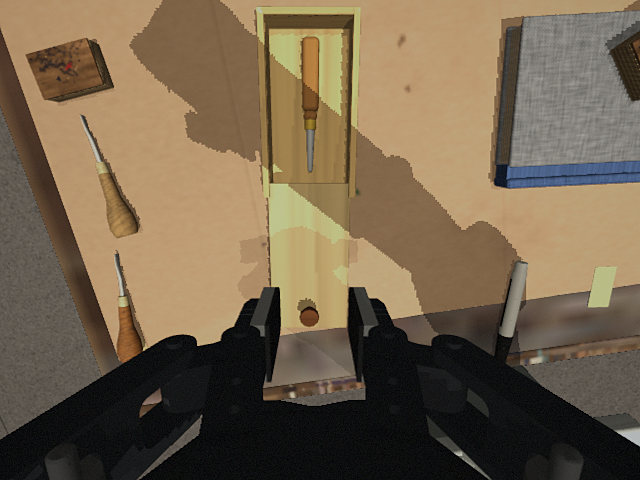

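The creaser lies flat inside the box (310,105), and the knob is at (309,316). Next I'll measure the knob, grip it and slide the lid shut.

```bash
python3 - <<'E'
from h import *
psi=np.radians(-9.3);a=att(psi);u=np.array([np.cos(psi),np.sin(psi)])
c=shot("wrist");w=cloud(c)
m=(w[...,2]>.046)&(w[...,2]<.062)&(np.hypot(w[...,0]-.4036,w[...,1]-.2432)<.025)
k=w[m];kc,_=cv2.minEnclosingCircle((k[k[:,2]>.052][:,:2]*1000).astype(np.float32));print("knob",len(k),np.round(kc,1),np.percentile(k[:,2],95))
k=np.array(kc)/1000 if np.hypot(*(np.array(kc)/1000-[.4036,.2432]))<.008 else np.array([.4036,.2432])
grip(.04)
move_ptp([*k,.06],a)
print(move_l([*k,.010],a,feed=.06,force_limit=6),current_tcp_pos())
grip(0,grasp_force=25);print("gap",current_finger_gap())
r=move_l([*(k+u*.146),.010],a,feed=.06,force_limit=12)
p=current_tcp_pos();print(r,p,"travel",(p[:2]-k)@u,current_force())
grip(.04);move_l([*p[:2],.10],a,feed=.15)
move_ptp([.45,.235,.2],a)
c=shot("wrist");cv2.imwrite("pics/w11.png",c["pixels"]);w=cloud(c)
for n in("lid","toolbox"):
    for d in silhouettes(n,c)[:1]: print(n,d["p"],np.round(d["bbox"]),rect(d,w))
B=np.array([.602,.2105]);s=(w[...,:2]-B)@u;v=(w[...,:2]-B)@np.array([-u[1],u[0]])
print([(round(1000*l),np.round(1000*np.nanmedian(w[...,2][(s>l)&(s<l+.002)&(abs(v)<.03)]),1)) for l in np.r_[-.09:-.066:.002,.064:.086:.002] if ((s>l)&(s<l+.002)&(abs(v)<.03)).any()])
kk=w[(w[...,2]>.05)&(w[...,2]<.06)&(abs(s+.06)<.03)&(abs(v)<.03)];print("knob s",((kk[:,:2]-B)@u).mean() if len(kk) else None,current_time())
E
```

```text
knob 304 [404.8 244.3] 0.0563237414448668
False [0.4050588  0.24458677 0.01029467]
gap 0.017934235648119586
True [0.54371209 0.22196205 0.01053758] travel 0.14071353127322078 [-0.32326871  0.21268365  5.06256981]
lid 0.65 [311.  71.  92. 141.] (np.float64(0.0393), array([580.6, 214.9]), array([ 76.6, 114.9]), 80.6)
toolbox 0.97 [308.  72. 104. 144.] (np.float64(0.0429), array([580.4, 215. ]), array([ 88.2, 114.6]), 80.6)
[(-90, np.float64(0.9)), (-88, np.float64(0.9)), (-86, np.float64(0.9)), (-84, np.float64(0.9)), (-82, np.float64(0.8)), (-80, np.float64(37.0)), (-78, np.float64(37.6)), (-76, np.float64(37.6)), (-74, np.float64(37.5)), (-72, np.float64(37.6)), (-70, np.float64(37.7)), (-68, np.float64(37.9))]
knob s -0.05986410576238876 48.25
```

View pics/w11.png

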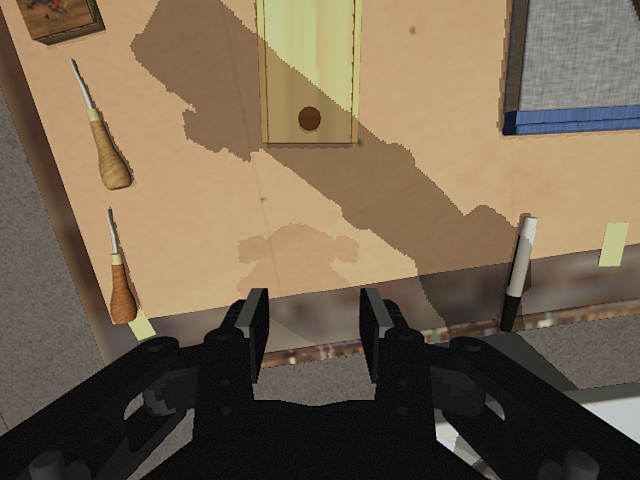

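The lid's outer edge is flush with the box front (row 143), at box x = −80 mm, with the knob at −60 mm. Both match a fully shut lid.

```bash
python3 -c "
from h import *
c=shot('top');w=cloud(c)
for k in('sketchbook','print_block0'):
    for d in silhouettes(k,c)[:1]: print(k,rect(d,w))
finish_job();print(current_time())"
```

```text
sketchbook (np.float64(0.0323), array([560.7, -82.3]), array([209.9, 150.4]), 83.5)
print_block0 (np.float64(0.056), array([ 598.9, -102.8]), array([52.5, 68.2]), 26.0)
the job is handed in; nothing more can be done
the job is handed in; nothing more can be done
```

The joint is creased from its left end to its right end, the creaser lies in the tool box, and the lid is shut. I handed the job in with the clock at about 48 s of the 72 s; no verdict was reported.

- **Stroke:** the tip ran from +90 to −89 mm along the groove. At every check it was within 0.2 mm of the middle line and on the floor, pressing with 3.3–5.9 N.
- **Creaser:** before I shut the lid it lay flat on the box floor, wholly inside the compartment.
- **Lid:** the slide ran into its end stop. The lid's outer edge was at box x = −80 mm and the knob at −60 mm, which is 0 ± 1 mm open.
- **Book and block:** both are within 1 mm of where they started.

**What disagreed:**
- **TCP offset:** the finger ends are really about 33–35 mm behind the reported TCP. My first grasp attempts closed on air because of this, without moving anything. I confirmed the offset with the depth picture and a touch on the table, and used it from then on.
- **Finger gap:** the gap read about 14 mm on the 16 mm handle and 18 mm on the 20 mm knob. I took that as pads giving under the grip.

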